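Hang the bench hammer in its ring

ROBOT

A 6-joint arm with a two-finger parallel gripper is mounted at the origin on the work surface. World frame = base frame: x ahead of the robot, y to its left, z up, the work surface at z = 0. Lengths are in m, angles in degrees, forces in N, time in s.
With the tool pointing down it reaches from about 0.3 to 0.75 m from the base axis. Payload 8.5 kg.
Tool frame: the origin (TCP) lies at the very end of the fingers, on their centre line; the grasp point (between the pads) lies 19 mm behind it (env.grasp_offset is the distance from the TCP to the grasp point, in m); y points along the fingers, z is the direction in which the jaws open and shut, and the axes are right-handed (so a half turn about y gives the same grasp; the last joint's range is limited). The gripper opens to 85 mm and grips with 20 to 120 N. Pads are 22 mm wide; open, the fingers measure 114 mm over their backs; the gripper's body (76 mm by 85 mm) begins 54 mm behind the grasp point. The pads swing forward as they close: fully open they stand 13 mm farther back than shut.
Start: joints at [56.362, 21.807, 74.336, -0, 83.858, -12.336], TCP at [0.2, 0.512, 0.231] pointing down, gripper open.
Joint ranges: [-178.18, 178.18], [-50.72, 133.34], [12.68, 142.11], [-81.47, 261.47], [9.98, 163.14], [-165.26, 165.26]. Speed limits (degrees/s): [136.94, 136.94, 180, 180, 180, 180].

INTERFACE

Orientations are given as a 3x3 rotation matrix whose columns are the frame's x, y, z axes.
In Python, from rig import env gives the robot as it stands. The module is installed in compiled form; this text tells all that it offers.
- The arm moves only by the shell command python3 -m pendant 'ROWS' [FORCE]. ROWS is JSON, a list of rows, each a list of 3 entries, a list of its own where there are three numbers: the shift along the world's x, y, z as a fraction of full scale, then the turn about the world's z as a fraction of full scale, then the opening, from 0 (shut) to 1 (fully open). A call has 1 to 12 rows; each row shifts and turns the commanded pose from where the row before left it; what a row does not reach is not made up. Full scale, the value 1, is 30 mm for a shift and 5 degrees for a turn. A row lasts 1/12 s, in which the tool goes at most 41.7 mm and 7.16 degrees, less where a joint would pass 70% of its speed; a pose out of reach is approached as far as the arm can. A call with a number of a shift or a turn outside -1 to 1 is refused whole. A call with a gripper value outside its range is refused whole. The fingers move at their own pace and stop on an object; FORCE is the grip in N (left out, the last holds). Time passes only in rows, so rows that do not move let the fingers close. It gives the time, the measured TCP pose, the force and the opening at its end, in the units of the state.
- env.observe(): the state, without advancing time (a new reading comes with each control period).
- env.get_image(name): name is "scene" or "side" or "wrist"; returns (picture, depth): 384x512x3 uint8, red, green, blue; 384x512 float32, m along the optical axis (not along the pixel's ray), 0 where there is no reading.
- env.camera_model(name): a dict with "camera_matrix" (3x3 intrinsics, pixels), "R" (3x3) and "t" (3): a world point X has camera coordinates R X + t; the wrist camera has in their place "tool_from_camera" (4x4, takes a point from camera to tool coordinates, whose origin is the TCP and whose axes are the tool frame's). Camera axes: x right, y down, z forward; pixel columns grow to the right and rows downward; lengths in m; the calibration is good to about 2 mm. A picture is of the moment at which its call begins: read the wrist's pose just before it. camera_model takes no time and is no camera call.
- env.close_job(): hands the job in, once; it reports no verdict.
The state is a dict: "time_s": time; "q": joint angles; "qvel": joint speeds; "joint_efforts": joint torques, N m; "position": TCP position; "tool_rot": TCP orientation; "ft_force": force on the tool from outside, world axes, zero at the start; "wrist_torque": the same for the moment, N m; "grip_width": finger opening in m.
Only numpy, scipy, OpenCV 4.12 (cv2) and the standard library are available. Lean on these libraries where they do the work, as an engineer would, in place of code of your own. Each camera call takes 0.05 s, during which the arm holds its last target.

TASK

Lift the small steel hammer out of the dark wooden tool block and put it away in the empty blue ring on its stand, handle first. The ring's cross bar may be clamped a little to one side, so look or feel for the hole; feed the handle down through the ring and press it past the spring clip underneath until the head sits fully home on the ring, hammer upright. Press gently, pushing with no more than about 15 N, let go at the end, and leave everything else as it is.

Things in the scene. Friction and masses are not known exactly. Their poses are not given: they have to be found in the camera images.
- hammer: Small steel goldsmith's hammer, loose, about 160 g, standing handle-down in the tool block, leaning by about 4 degrees (2 to 6). Origin: centre of the flat shoulder under the head (28 by 17 mm), which must land on the ring. z: from the handle up into the head; x: along the head to its round face; y: across the head. Neck block up to z = 14 mm, head from z = 14 to 34 mm.
- hammer_grip (a point): Centre of the head's flat-sided middle, 24 mm above the shoulder: the place to grip, 18 mm wide between the flats (y), 42 mm long (x). Beyond it a round face of 17.6 mm diameter reaches x = +38 mm, a thin peen 7 mm high reaches x = -37 mm.
- hammer_butt (a point): Bottom end of the straight round wooden handle: 16 mm in diameter, 110 mm long from the shoulder. The butt is slightly pointed: 12 mm in diameter 1.5 mm from its end, full 16 mm at 4 mm.
- tool_block: Fixed dark wooden block, 60 (x) by 130 (y) by 70 mm high, with some punches standing in it near the ends (up to 100 mm high). Origin: centre of its underside. In the middle of its top is one hole of 21 mm diameter, 60 mm deep, in which the hammer stands loosely.
- blue_stand: Fixed stand, the hammer's place. Origin: on the table, under the middle of the cross bar's travel; z up, x from the bar to the post, y along the bar. Grey foot 120 by 90 by 12 mm; post of 18 mm diameter at x = 62 mm, 122 mm high; an arm (top at 120 mm) carries a blue cross bar with the ring. With the hammer home, its butt hangs 20 mm over the table.
- blue_stand_mid (a point): On the stand, 130 mm above its origin, level with the top of bar and ring: middle of the bar's travel, NOT the ring. The blue bar (100 mm along y, 22 mm wide, top flat) has the ring in its middle and is clamped anywhere from -18 to +18 mm along y; x is exact. This shift is not measured: see it or feel for it. The bar does not give sideways; downward it springs 4 N per mm, stop at 8 mm.
- blue_stand_clip (a point): Point 33 mm below blue_stand_mid, the level of the brass spring clip under the ring (it shifts with it). Ring: tube of 19 mm bore, sharp edge, 31 mm outside, 20 mm tall. The clip's round nose stands in from +x to 5.5 mm from the bore's axis and yields along x by up to 7 mm: the handle must be pushed past it, 3 to 10 N all the way, does not fall by itself, and stays where left.
- plain_stand: A second fixed stand of the same size with a bare steel bar and ring, no clip; it is taken by the brass mallet. Leave it alone.
- mallet: Brass mallet with a round head of 30 mm diameter, 66 mm long, top at 166 mm, hanging in the bare steel ring. Origin: underside of its head. Leave it alone.
- steel_puck: Dark steel cylinder, 76 mm diameter, 42 mm high; origin under its centre. Leave it alone.
- flux_jar: Small closed jar, 44 mm diameter, 60 mm high; origin under its centre. Leave it alone.
- screwdriver: Screwdriver lying on the bench, 150 mm long, under 30 mm high. Leave it alone.
- pliers: Small blue-handled pliers lying flat, 140 mm long, 11 mm high. Leave them alone.
- brass_ring: Brass ring blank lying flat, 44 mm diameter, 18 mm high. Leave it alone.
Mind the look-alikes: they are no part of the job. There is more than one size of the hammer; the job needs the middle-sized.

How it is judged (in metres and radians):
On the way, in this order (a step that is already met when the one before it is completed fails the run):
1. the hammer is lifted clear of the tool block (height (world z) of hammer_butt above 0.085 m), for 0.1 s.
2. the handle is started, butt first, down through the blue ring (x of hammer_butt in the frame of blue_stand between -0.008 and 0.008 m and y of hammer_butt in the frame of blue_stand between -0.026 and 0.026 m and z of hammer_butt in the frame of blue_stand between 0.04 and 0.118 m), for 0.1 s.
At the end, for the whole second after the job is handed in: The hammer hangs through the blue ring, released and at rest: its shoulder level with the unloaded ring's top (130 mm above the table) from 3.5 mm below to 2.5 mm above, over the blue bar (within 5 mm across it and 23 mm along it of the middle of its travel), upright within 5 degrees (x of hammer in the frame of blue_stand between -0.005 and 0.005 m and y of hammer in the frame of blue_stand between -0.023 and 0.023 m and z of hammer in the frame of blue_stand between 0.1265 and 0.1325 m and angle between hammer's own z axis and vertical below 0.09 rad and linear speed of hammer below 0.02 m/s and contact force between the fingers and hammer below 0.1 N); the robot touches nothing.
It fails at once if the blue stand or its ring is loaded by the hammer with more than 30 N (contact force between hammer and blue_stand above 30 N).
It fails at once if the robot presses on the blue stand with more than 30 N (contact force between any of the fingers, the arm and blue_stand above 30 N).
It fails at once if the mallet, puck, jar, screwdriver, pliers or brass ring is moved by more than 15 mm (distance of any of mallet, steel_puck, flux_jar, screwdriver, pliers, brass_ring from where it was at the start of the episode above 0.015 m).
It also fails if it takes over 72 s, if anything falls off the work surface, if the arm or the gripper's body presses on something with over 40 N, if the wrist force passes 120 N, or if a joint passes its speed limit or range.

## Working session

There is one attempt and no reset: what is moved stays moved. The work goes in short steps, Python scripts to look and compute and a shell command to move; the robot and the scene stay as the last step left them, time stands still between calls to the robot, and variables do not carry over. Pictures are saved under pics/ and viewed, and the job is handed in when it is done.

```bash
mkdir -p pics
cat > h.py <<'E'
import numpy as np,cv2
from rig import env
def shot(n,fn=None):
    s=env.observe(); im,d=env.get_image(n)
    if fn: cv2.imwrite('pics/'+fn+'.png',im[:,:,::-1]); np.savez('pics/'+fn+'.npz',im=im,d=d,p=s['position'],R=s['tool_rot'])
    return im,d,s
def cam(n,s=None):
    m=env.camera_model(n);K=np.array(m['camera_matrix'])
    if 'R' in m:
        R=np.array(m['R']).T; c=-R@np.array(m['t'])
    else:
        T=np.array(m['tool_from_camera']);Rt=np.array(s['tool_rot'])
        R=Rt@T[:3,:3]; c=Rt@T[:3,3]+np.array(s['position'])
    return K,R,c   # world = R*cam + c
def ray(n,u,v,s=None):
    K,R,c=cam(n,s); return c,R@np.linalg.solve(K,[u,v,1.])
def onz(n,u,v,z,s=None):
    c,r=ray(n,u,v,s); return c+r*(z-c[2])/r[2]
def pt(n,u,v,d,s=None):
    c,r=ray(n,u,v,s); return c+r*d[int(v),int(u)]
def cloud(n,d,s=None):
    K,R,c=cam(n,s); v,u=np.mgrid[:384,:512]
    r=np.stack([(u-K[0,2])/K[0,0],(v-K[1,2])/K[1,1],np.ones_like(u)],-1)*d[...,None]
    return r@R.T+c
E
python3 - <<'E'
from h import *
for n in('scene','side','wrist'):
    im,d,s=shot(n,n+'0'); print(n,cam(n,s)[2].round(3),cam(n,s)[1].round(2).tolist())
print(s)
E
```

```text
scene [1.359 0.379 0.805] [[-0.42, 0.51, -0.75], [0.91, 0.25, -0.34], [0.01, -0.82, -0.57]]
side [-0.076 -0.792  0.964] [[0.82, -0.39, 0.41], [-0.57, -0.56, 0.6], [0.0, -0.73, -0.68]]
wrist [0.134 0.537 0.372] [[0.36, 0.89, 0.26], [0.93, -0.35, -0.1], [-0.0, 0.28, -0.96]]
{'time_s': 0.1, 'q': array([ 5.63613528e+01,  2.18378134e+01,  7.43790725e+01, -9.24376596e-04,
        8.38577386e+01, -1.23348821e+01]), 'qvel': array([-0.00244838, -0.06425951, -0.19028389,  0.08163352,  0.03751988,
       -0.04862466]), 'joint_efforts': array([ 3.67034416e-03, -4.49219120e+01, -2.31656438e+01, -1.86440921e-04,
        3.62896200e-03, -1.48705078e-05]), 'position': array([0.19967314, 0.5121972 , 0.23077499]), 'tool_rot': array([[ 9.31667893e-01, -7.08138241e-04,  3.63310384e-01],
       [-3.63310979e-01, -1.09323254e-03,  9.31667289e-01],
       [-2.62566500e-04, -9.99999152e-01, -1.27580406e-03]]), 'ft_force': array([ 0.39344064,  0.35060442, -0.03084546]), 'wrist_torque': array([-0.00596734,  0.0201767 ,  0.02568144]), 'grip_width': 0.08549979571157679}
```

View pics/scene0.png

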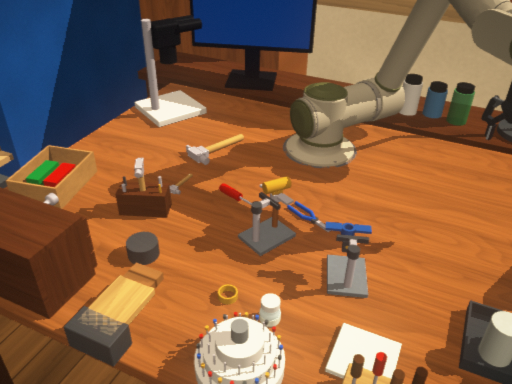

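View pics/side0.png

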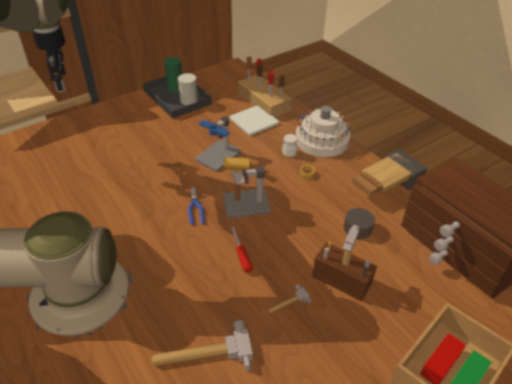

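View pics/wrist0.png

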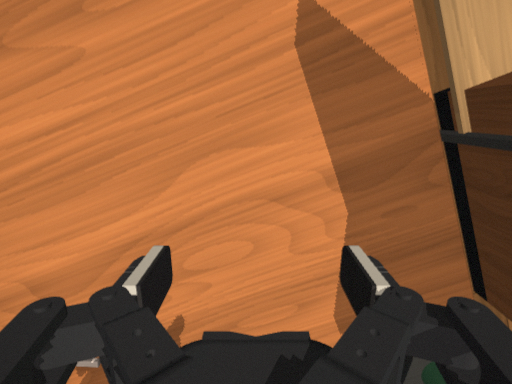

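Hammer candidates:
- Hammer standing in the dark block: scene (139,170), side (350,243).
- Large hammer lying on the bench: scene (200,152), side (235,345).
- Small hammer lying on the bench: scene (178,185), side (298,297).
- Mallet with the yellow head: scene (275,186).

By the description, the hammer standing in the block is the one. The blue bar is at scene (348,229), side (214,128). I'll check these in close crops.

Run:
```python
import cv2,numpy as np
a=cv2.imread('pics/scene0.png');b=cv2.imread('pics/side0.png')
r=lambda i,x,y,w,h:cv2.resize(i[y:y+h,x:x+w],(400,300),interpolation=cv2.INTER_CUBIC)
cv2.imwrite('pics/crop0.png',np.vstack([np.hstack([r(a,105,150,92,69),r(a,300,215,100,75)]),np.hstack([r(b,305,220,92,69),r(b,185,110,80,60)])]))
```

```text
(no output)
```

View pics/crop0.png

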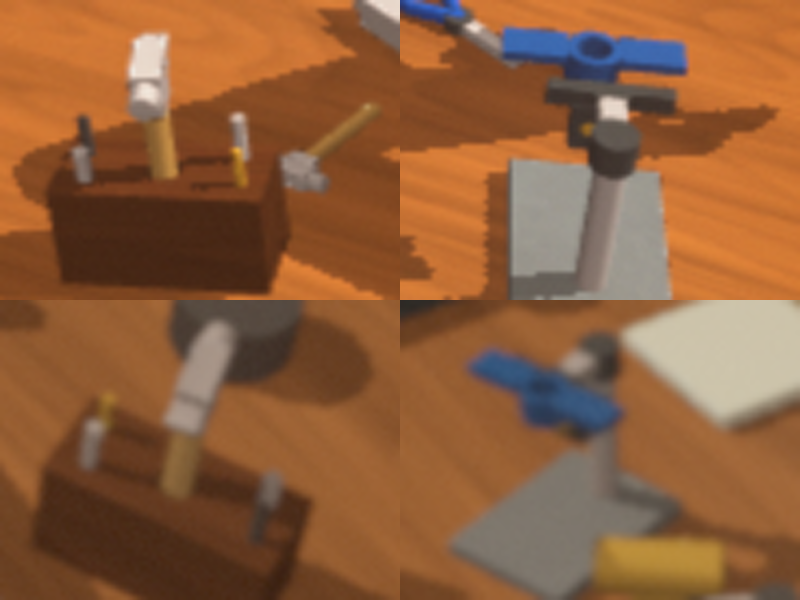

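The crops confirm it. The steel hammer with the wooden handle stands in the middle of the block's top (scene about 139,170), and the ring hole shows at scene (349,227), side (214,127). Next I'll measure positions.

Run:
```python
from h import *
print('ring scene',onz('scene',349.2,226.8,.13).round(4),'side',onz('side',214,127,.13).round(4))
for n in('scene','side'):
    z=np.load(f'pics/{n}0.npz');P=cloud(n,z['d']);im=z['im'].astype(int)
    blue=(im[...,2]>im[...,0]*1.5)&(im[...,2]>90)&(P[...,2]>.118)&(P[...,2]<.145)&(z['d']>0)
    b=P[blue];b=b[(b[:,1]<0.3)&(np.abs(b[:,0]-onz(n,*( (349.2,226.8) if n=='scene' else (214,127)),.13)[0])<.1)]
    q=b[:,:2].astype(np.float32);print(n,'bar',len(b),b.mean(0).round(4),cv2.minAreaRect(q))
    # hammer
    c0=onz(n,*((139,170) if n=='scene' else (350,243)),.12)
    m=(np.abs(P-c0)[...,:2].max(-1)<.07)&(z['d']>0)
    h=P[m&(P[...,2]>.114)&(P[...,2]<.2)]
    print(n,'head',len(h),h.min(0).round(4),h.max(0).round(4),h.mean(0).round(4))
    c,v=np.linalg.eigh(np.cov(h.T));print(v[:,2].round(3),np.sqrt(c))
    blk=P[m&(P[...,2]>.066)&(P[...,2]<.074)]
    print('block top',cv2.minAreaRect(blk[:,:2].astype(np.float32)))
    for k in(.08,.09,.1,.11,.12,.13,.14): 
        g=h=P[(np.hypot(*(P-c0)[...,:2].transpose(2,0,1))<.04)&(abs(P[...,2]-k)<.005)]
        print(k,len(g),g.mean(0).round(4) if len(g) else '')
```

```text
ring scene [0.5184 0.2307 0.13  ] side [0.5177 0.2249 0.13  ]
scene bar 323 [0.5221 0.228  0.1299] ((0.522138237953186, 0.22837954759597778), (0.03172648325562477, 0.09713941812515259), 13.086212158203125)
scene head 172 [ 0.5032 -0.3402  0.114 ] [ 0.5727 -0.2921  0.1575] [ 0.5451 -0.3112  0.1477]
[-0.875 -0.477  0.087] [0.00498872 0.00980597 0.01994352]
block top ((0.5325300097465515, -0.3210689127445221), (0.06789135932922363, 0.13044291734695435), 21.80750846862793)
0.08 25 [ 0.5362 -0.3273  0.0796]
0.09 22 [ 0.5384 -0.3196  0.09  ]
0.1 17 [ 0.5382 -0.3189  0.1   ]
0.11 19 [ 0.5401 -0.315   0.1105]
0.12 8 [ 0.538  -0.3113  0.1213]
0.13 5 [ 0.5388 -0.3091  0.1285]
0.14 9 [ 0.5256 -0.3147  0.141 ]
side bar 150 [0.5174 0.2242 0.1274] ((0.515616238117218, 0.22508327662944794), (0.03189915418624878, 0.09628739207983017), 16.955429077148438)
side head 231 [ 0.5008 -0.3428  0.1191] [ 0.5705 -0.2945  0.1562] [ 0.5315 -0.3216  0.1481]
[-0.861 -0.509 -0.018] [0.00484241 0.00634346 0.0213684 ]
block top ((0.5281787514686584, -0.32212117314338684), (0.0653519406914711, 0.13104332983493805), 21.625051498413086)
0.08 24 [ 0.5276 -0.3236  0.0803]
0.09 17 [ 0.5288 -0.3235  0.0893]
0.1 25 [ 0.5285 -0.3234  0.0998]
0.11 10 [ 0.5278 -0.3237  0.1078]
0.12 4 [ 0.5354 -0.3273  0.1204]
0.13 5 [ 0.5338 -0.3289  0.1298]
0.14 23 [ 0.5389 -0.32    0.1427]
```

Estimates are ring at about (0.518, 0.227) and head at about (0.537, −0.317), with the head axis at about 29°. I'll move over the ring first for a close look.

```bash
python3 -m pendant '[[[0.88,-0.79,0.2],-1,1],[[0.88,-0.79,0.2],-1,1],[[0.88,-0.79,0.1],-1,1],[[0.88,-0.79,0.1],-1,1],[[0.88,-0.79,0.1],-1,1],[[0.88,-0.79,0],-1,1],[[0.88,-0.79,0],-1,1],[[0.88,-0.79,0],-1,1],[[0.88,-0.79,0],-1,1],[[0.88,-0.79,0],-1,1],[[0.88,-0.79,0],-1,1],[[0.88,-0.79,0],-1,1]]'
python3 -m pendant '[[[0,0,0],0,1],[[0,0,0],0,1],[[0,0,0],0,1]]'
python3 - <<'E'
from h import *
im,d,s=shot('wrist','w1');print(s['position'],s['tool_rot'].round(2).tolist())
E
```

```text
time_s: 1.15
position: [0.5176, 0.2265, 0.2521]
tool_rot: [[0.147, -0.0, 0.989], [-0.989, -0.0, 0.147], [-0.0, -1.0, -0.0]]
ft_force: [0.2, 1.0, 0.5]
grip_width: 0.0858
time_s: 1.4
position: [0.5162, 0.2281, 0.252]
tool_rot: [[0.152, -0.001, 0.988], [-0.988, 0.0, 0.152], [-0.0, -1.0, -0.001]]
ft_force: [0.2, -0.2, -0.4]
grip_width: 0.0853
[0.51620787 0.22814294 0.25204182] [[0.15, -0.0, 0.99], [-0.99, 0.0, 0.15], [-0.0, -1.0, -0.0]]
```

View pics/w1.png

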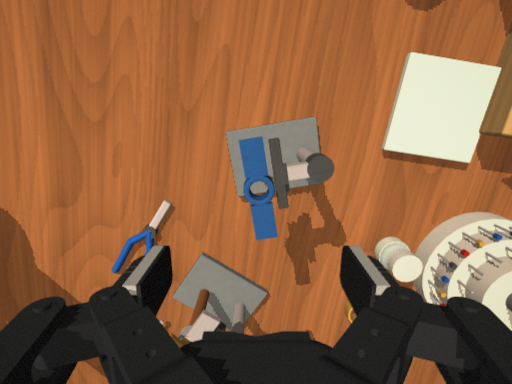

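The ring is clear at pixel (259,190), and the bar is shifted toward image-down. I'll fit the hole.

Run:
```python
from h import *
z=np.load('pics/w1.npz');s={'position':z['p'],'tool_rot':z['R']};im=z['im'].astype(int);d=z['d'].astype(float)
blue=((im[...,2]>im[...,0]*1.5)&(im[...,2]>70)).astype(np.uint8); m=np.zeros_like(blue);m[125:250,225:295]=1;blue*=m
cv2.imwrite('pics/w1c.png',cv2.resize(z['im'][120:260,210:350,::-1],(560,560),interpolation=cv2.INTER_CUBIC))
cs,hi=cv2.findContours(blue,cv2.RETR_CCOMP,cv2.CHAIN_APPROX_NONE)
for c,h in zip(cs,hi[0]):
    if cv2.contourArea(c)>30:
        if len(c)>=5:
            e=cv2.fitEllipse(c);print(h[3],cv2.contourArea(c),e,onz('wrist',*e[0],.13,s).round(4))
        P=np.array([onz('wrist',*p[0],.13,s)[:2] for p in c],np.float32)
        print(cv2.minAreaRect(P))
P=cloud('wrist',d,s)[blue>0];P=P[(P[:,2]>.12)&(P[:,2]<.14)];print(len(P),np.median(P[:,2]),cv2.minAreaRect(P[:,:2].astype(np.float32)))
```

```text
-1 2266.5 ((257.8886413574219, 185.52207946777344), (26.608436584472656, 120.58428955078125), 170.57537841796875) [0.5181 0.2342 0.13  ]
((0.5198333859443665, 0.2294784039258957), (0.02906675823032856, 0.10004562139511108), 13.571109771728516)
0 250.0 ((258.1347961425781, 188.2550048828125), (16.014665603637695, 20.13650894165039), 70.45916748046875) [0.5187 0.2316 0.13  ]
((0.5190368294715881, 0.23178993165493011), (0.018128102645277977, 0.015694189816713333), 8.711503982543945)
2126 0.12883235434357732 ((0.5199179649353027, 0.2290923148393631), (0.029333263635635376, 0.10066594183444977), 13.501358032226562)
```

View pics/w1c.png

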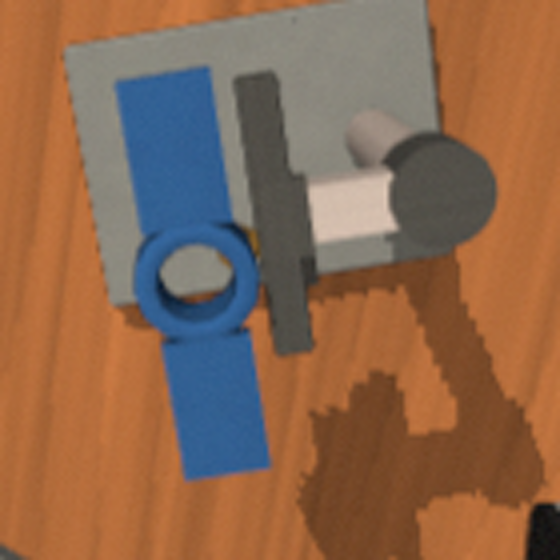

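```bash
python3 -m pendant '[[[0.04,-1,0],-0.9,1],[[0.04,-1,0],-0.9,1],[[0.04,-1,0],-0.9,1],[[0.04,-1,0],-0.9,1],[[0.04,-1,0],-0.9,1],[[0.04,-1,0],-0.9,1],[[0.04,-1,0],-0.9,1],[[0.04,-1,0],-0.9,1],[[0.04,-1,0],-0.9,1],[[0.04,-1,0],-0.9,1],[[0.04,-1,0],-0.9,1],[[0.04,-1,0],-0.9,1]]'
python3 -m pendant '[[[0.04,-1,0],-0.9,1],[[0.04,-1,0],-0.9,1],[[0.04,-1,0],-0.9,1],[[0.04,-1,0],-0.5,1],[[0.04,-1,0],0,1],[[0.04,-0.9,0],0,1],[[0,0,0],0,1],[[0,0,0],0,1],[[0,0,0],0,1]]'
python3 - <<'E'
from h import *
im,d,s=shot('wrist','w2');print(s['position'],s['tool_rot'].round(3).tolist())
E
```

```text
time_s: 2.45
position: [0.5307, -0.132, 0.2527]
tool_rot: [[-0.712, 0.0, 0.702], [-0.702, -0.0, -0.712], [-0.0, -1.0, 0.0]]
ft_force: [0.6, 0.3, -0.4]
grip_width: 0.0856
time_s: 3.2
position: [0.5384, -0.3075, 0.2525]
tool_rot: [[-0.876, -0.0, 0.482], [-0.482, 0.0, -0.876], [-0.0, -1.0, -0.0]]
ft_force: [1.0, 0.2, 0.3]
grip_width: 0.0853
[ 0.53844798 -0.30746662  0.25247004] [[-0.876, -0.0, 0.482], [-0.482, 0.0, -0.876], [-0.0, -1.0, -0.0]]
```

View pics/w2.png

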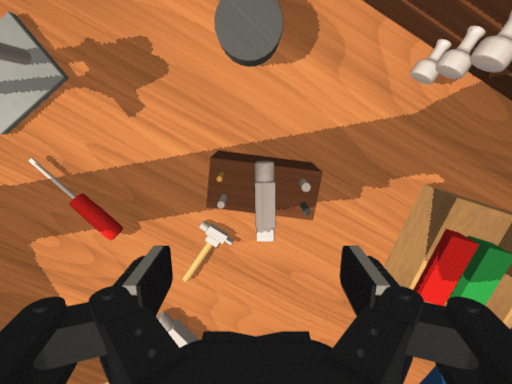

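The head runs from the round face at (264,168) to the peen at (265,237), flats centred near (265,203). It is almost aligned with the fingers already.

Run:
```python
from h import *
z=np.load('pics/w2.npz');s={'position':z['p'],'tool_rot':z['R']};d=z['d'].astype(float)
cv2.imwrite('pics/w2c.png',cv2.resize(z['im'][140:260,200:330,::-1],(650,600),interpolation=cv2.INTER_CUBIC))
P=cloud('wrist',d,s);X=P[150:250,240:290].reshape(-1,3);h=X[(X[:,2]>.135)&(X[:,2]<.17)]
r=cv2.minAreaRect(h[:,:2].astype(np.float32));print(len(h),r,h[:,2].max())
# express in tool-ish axes: a along R[:,0], b along R[:,2]
a=-z['R'][:,0];b=z['R'][:,2]
t=(h-s['position'])@np.c_[a,b,[0,0,1]]
for lo in np.arange(-.05,.06,.005):
    k=t[(t[:,0]>=lo)&(t[:,0]<lo+.005)]
    if len(k): print(lo.round(3),len(k),'b',k[:,1].min().round(4),k[:,1].max().round(4),k[:,1].mean().round(4),'z',np.median(k[:,2]+s['position'][2]).round(4))
```

```text
1553 ((0.5382786989212036, -0.31757113337516785), (0.07474999129772186, 0.017705339938402176), 29.928232192993164) 0.15467477714540723
-0.045 32 b 0.0023 0.0174 0.0098 z 0.1473
-0.04 94 b 0.0014 0.0183 0.0096 z 0.1474
-0.035 91 b 0.0014 0.0172 0.0091 z 0.1472
-0.03 47 b 0.0014 0.0176 0.0096 z 0.1484
-0.025 105 b 0.0004 0.0177 0.0091 z 0.1531
-0.02 99 b 0.0005 0.0176 0.009 z 0.1528
-0.015 109 b 0.0005 0.0174 0.0089 z 0.1524
-0.01 109 b 0.0005 0.0174 0.009 z 0.1525
-0.005 108 b 0.0005 0.0174 0.009 z 0.1521
-0.0 111 b 0.0005 0.0173 0.0087 z 0.1519
0.005 109 b 0.0005 0.0172 0.0088 z 0.1517
0.01 115 b -0.0004 0.0172 0.0084 z 0.1514
0.015 124 b 0.0005 0.0173 0.0085 z 0.1484
0.02 111 b -0.0004 0.0165 0.0082 z 0.1483
0.025 115 b -0.0004 0.0165 0.0079 z 0.1481
0.03 74 b -0.0004 0.0164 0.0082 z 0.1461
```

View pics/w2c.png

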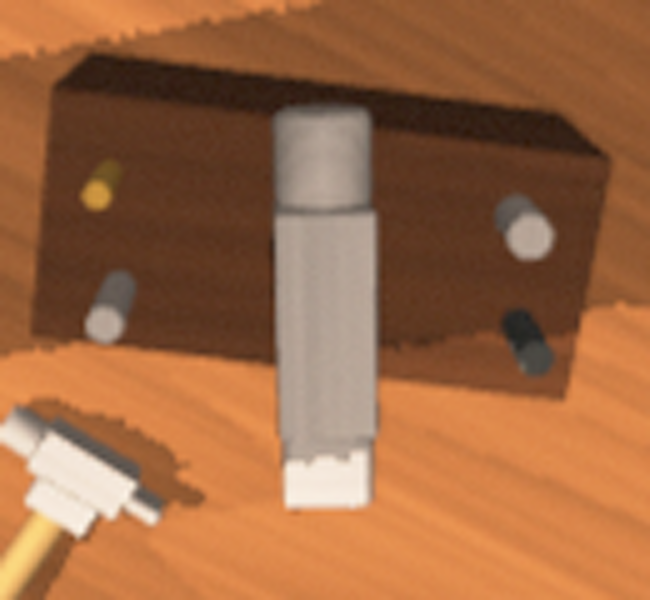

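```bash
python3 -m pendant '[[[-0.03,-0.35,0],0.22,1],[[0,0,-0.8],0,1],[[0,0,-0.8],0,1],[[0,0,-0.8],0,1],[[0,0,-0.8],0,1],[[0,0,-0.6],0,1],[[0,0,-0.38],0,1],[[0,0,0],0,1],[[0,0,0],0,1],[[0,0,0],0,1]]' 20
python3 - <<'E'
from h import *
im,d,s=shot('wrist','w3');print(s['position'],s['tool_rot'].round(3).tolist())
E
```

```text
time_s: 4.08
position: [0.5379, -0.3191, 0.1283]
tool_rot: [[-0.867, 0.002, 0.498], [-0.498, -0.001, -0.867], [-0.001, -1.0, 0.002]]
ft_force: [-0.1, 1.1, -0.5]
grip_width: 0.0854
[ 0.53791919 -0.31907969  0.12832224] [[-0.867, 0.002, 0.498], [-0.498, -0.001, -0.867], [-0.001, -1.0, 0.002]]
```

View pics/w3.png

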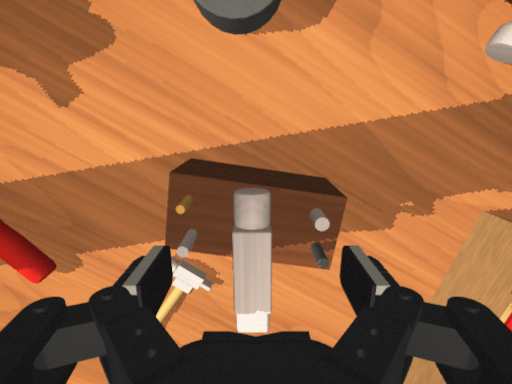

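The head sits centred between the fingers (252 vs 256 px). I'll close lightly.

```bash
python3 -m pendant '[[[0,0,0],0,0.4],[[0,0,0],0,0.3],[[0,0,0],0,0],[[0,0,0],0,0],[[0,0,0],0,0],[[0,0,0],0,0],[[0,0,0],0,0],[[0,0,0],0,0],[[0,0,0],0,0]]' 20
python3 - <<'E'
from h import *
for k in(0,):
    im,d,s=shot('wrist','w4');print(s['position'],s['ft_force'],s['grip_width'],s['tool_rot'].round(3).tolist())
z=np.load('pics/w4.npz');P=cloud('wrist',z['d'].astype(float),s);X=P[150:384,220:300].reshape(-1,3);h=X[(X[:,2]>.135)&(X[:,2]<.17)]
a=-s['tool_rot'][:,0];b=s['tool_rot'][:,2]
t=(h-s['position'])@np.c_[a,b,[0,0,1]]
t=t[abs(t[:,1])<.015]
for lo in np.arange(-.05,.06,.005):
    k=t[(t[:,0]>=lo)&(t[:,0]<lo+.005)]
    if len(k): print(lo.round(3),len(k),'b',k[:,1].mean().round(4),'z',np.median(k[:,2]+s['position'][2]).round(4))
E
```

```text
time_s: 4.88
position: [0.5372, -0.3194, 0.127]
tool_rot: [[-0.868, -0.0, 0.497], [-0.497, 0.0, -0.868], [0.0, -1.0, -0.0]]
ft_force: [-0.5, 0.6, 1.6]
grip_width: 0.0177
[ 0.53722688 -0.31939256  0.12696958] [-0.49015235  0.55208536  1.63496093] 0.017698120652122104 [[-0.868, -0.0, 0.497], [-0.497, 0.0, -0.868], [0.0, -1.0, -0.0]]
-0.04 26 b 0.001 z 0.1468
-0.035 277 b 0.0008 z 0.1473
-0.03 282 b 0.0006 z 0.147
-0.025 31 b 0.0003 z 0.1472
-0.02 313 b 0.0011 z 0.153
-0.015 374 b 0.0009 z 0.1529
-0.01 488 b 0.001 z 0.1529
-0.005 528 b 0.0009 z 0.1527
-0.0 529 b 0.0009 z 0.1524
0.005 591 b 0.001 z 0.1523
0.01 1252 b -0.0001 z 0.1519
0.015 431 b 0.0009 z 0.1514
0.02 503 b 0.0012 z 0.1492
0.025 392 b 0.0012 z 0.1483
0.03 401 b 0.0011 z 0.1481
0.035 468 b 0.0012 z 0.1465
```

View pics/w4.png

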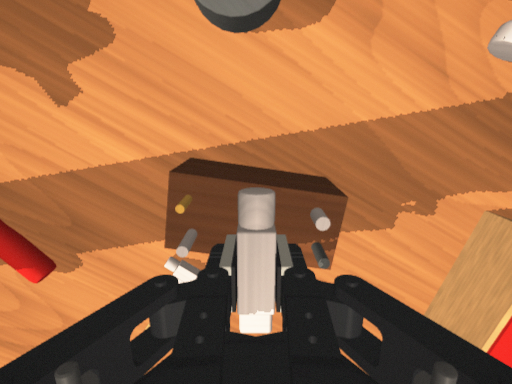

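The grip is good (17.7 mm, centred on the flats). The head still leans about 2.5° toward its round face. The butt rests against the opposite wall of the hole, so I'll pull the head back along its length to straighten it in the light grip.

```bash
cat > tilt.py <<'E'
from h import *
import sys
im,d,s=shot('wrist',sys.argv[1]);print(s['position'].round(4),s['ft_force'].round(2),s['wrist_torque'].round(3),round(s['grip_width'],4))
P=cloud('wrist',d.astype(float),s);X=P[150:384,225:290].reshape(-1,3)
a=-s['tool_rot'][:,0];b=s['tool_rot'][:,2]
t=(X-s['position'])@np.c_[a,b,[0,0,1]]
g=t[(abs(t[:,1])<.006)&(t[:,0]>-.018)&(t[:,0]<.017)&(t[:,2]>.018)&(t[:,2]<.034)]
def fit(g):
    for _ in range(4):
        A=np.c_[g[:,:2],np.ones(len(g))];k=np.linalg.lstsq(A,g[:,2],rcond=None)[0];r=abs(A@k-g[:,2]);g=g[r<max(.0006,2*np.median(r))]
    return k,len(g)
k,n=fit(g);print(n,'tilt along head deg',np.degrees(k[0]),'across',np.degrees(k[1]),'top above TCP',k[2])
E
python3 tilt.py w5
python3 -m pendant '[[[-0.08,-0.045,0],0,0],[[-0.08,-0.045,0],0,0],[[0,0,0],0,0],[[0,0,0],0,0],[[0,0,0],0,0]]'
python3 tilt.py w6
```

```text
[ 0.5372 -0.3194  0.1269] [-0.75  1.43  2.27] [ 0.252  0.175 -0.001] 0.0177
1270 tilt along head deg -2.889163734172336 across -1.0548451195922726 top above TCP 0.025297683581074204
time_s: 5.4
position: [0.5326, -0.3222, 0.1271]
tool_rot: [[-0.868, 0.0, 0.497], [-0.497, -0.0, -0.868], [-0.0, -1.0, 0.0]]
ft_force: [2.2, 0.9, 2.5]
grip_width: 0.0176
[ 0.5326 -0.3222  0.1271] [2.22 0.86 2.51] [ 0.439 -0.306 -0.02 ] 0.0176
1275 tilt along head deg -1.3281621615535324 across -1.0140215890098214 top above TCP 0.025340268372815177
```

```bash
python3 -m pendant '[[[-0.07,-0.04,0],0,0],[[-0.05,-0.03,0],0,0],[[0,0,0],0,0],[[0,0,0],0,0],[[0,0,0],0,0]]'
python3 tilt.py w7
```

```text
time_s: 5.87
position: [0.529, -0.3243, 0.127]
tool_rot: [[-0.868, 0.0, 0.497], [-0.497, -0.0, -0.868], [-0.0, -1.0, 0.0]]
ft_force: [1.9, 3.8, 4.5]
grip_width: 0.0174
[ 0.529  -0.3243  0.127 ] [1.87 3.78 4.46] [ 0.706 -0.453  0.017] 0.0174
1277 tilt along head deg 0.6562758238660631 across -0.5200963918654552 top above TCP 0.02533331576478086
```

It now reads about 0.7°. I'll grip firmer and lift.

```bash
python3 -m pendant '[[[0,0,0],0,0],[[0,0,0],0,0],[[0,0,0.5],0,0],[[0,0,0.7],0,0],[[0,0,0.8],0,0],[[0,0,1],0,0],[[0,0,1],0,0],[[0,0,1],0,0],[[0,0,1],0,0],[[0,0,0],0,0],[[0,0,0],0,0]]' 50
python3 tilt.py w8
python3 - <<'E'
from h import *
a=shot('side','s8')[0];b=shot('scene','c8')[0]
for n,i in(('side',a),('scene',b)):
    K,R,c=cam(n);s=env.observe();q=K@(R.T@(s['position']-c));print(n,q[:2]/q[2])
E
```

```text
time_s: 6.83
position: [0.5286, -0.3249, 0.3073]
tool_rot: [[-0.868, 0.0, 0.496], [-0.496, -0.002, -0.868], [0.001, -1.0, 0.002]]
ft_force: [-0.4, 0.3, -3.2]
grip_width: 0.0168
[ 0.5286 -0.3249  0.3073] [-0.42  0.33 -3.18] [ 0.02  -0.001  0.032] 0.0168
1283 tilt along head deg 0.23848678077174995 across -0.1319626893895536 top above TCP 0.025297338737136958
side [362.10520879 186.27210813]
scene [130.74089333 107.31445674]
```

Run:
```python
from h import *
s=env.observe();p=s['position']
for n,f in(('side','s8'),('scene','c8')):
    z=np.load(f'pics/{f}.npz');P=cloud(n,z['d'].astype(float))
    q=P-p;m=(abs(q[...,0])<.04)&(abs(q[...,1])<.04)&(q[...,2]>-.12)&(q[...,2]<-.012)&(z['d']>0)
    u=np.argwhere(m);print(n,m.sum(),u.min(0),u.max(0),'zmin',q[m][:,2].min())
    X=q[m];A=np.c_[X[:,2],np.ones(len(X))];k=np.linalg.lstsq(A,X[:,:2],rcond=None)[0];print('slope dx,dy per z deg',np.degrees(k[0]),'at z-.06',k[1]-.06*k[0])
    v,w=u.mean(0).astype(int);cv2.imwrite(f'pics/{f}c.png',cv2.resize(z['im'][v-35:v+35,w-45:w+45,::-1],(720,560),interpolation=cv2.INTER_CUBIC))
```

```text
side 276 [194 350] [229 364] zmin -0.11630607348156125
slope dx,dy per z deg [ 0.24649555 -0.45913281] at z-.06 [-0.00598772 -0.00398382]
scene 241 [113 128] [149 139] zmin -0.11205257060923007
slope dx,dy per z deg [ 0.48803942 -0.18601858] at z-.06 [0.00442882 0.00343028]
```

```bash
python3 -c "
import cv2,numpy as np
cv2.imwrite('pics/cc8.png',np.hstack([cv2.resize(cv2.imread('pics/s8c.png'),(400,311)),cv2.resize(cv2.imread('pics/c8c.png'),(400,311))]))"
```

```text
(no output)
```

View pics/cc8.png

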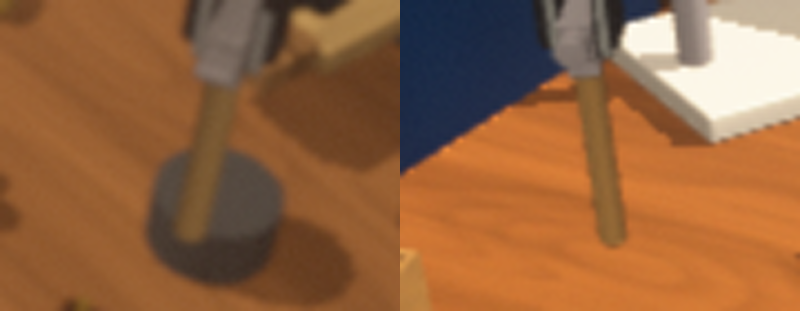

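The handle is vertical to within 0.5° in both views, and the butt clears the block. I'll carry it to above the ring.

```bash
python3 -m pendant '[[[0,0.5,0.1],0,0],[[0,0.9,0.1],0,0],[[-0.01,1,0.1],0,0],[[-0.01,1,0],0,0],[[-0.01,1,0],0,0],[[-0.01,1,0],0,0],[[-0.02,1,0],0,0],[[-0.02,1,0],0,0],[[-0.02,1,0],0,0],[[-0.02,1,0],0,0],[[-0.02,1,0],0,0],[[-0.02,1,0],0,0]]'
python3 -m pendant '[[[-0.02,1,0],0,0],[[-0.02,1,0],0,0],[[-0.02,1,0],0,0],[[-0.01,1,0],0,0],[[-0.01,1,0],0,0],[[0,1,0],0,0],[[0,0.8,0],0,0],[[0,0.3,0],0,0],[[0,0,0],0,0],[[0,0,0],0,0],[[0,0,0],0,0]]'
```

```text
time_s: 7.98
position: [0.5231, 0.0198, 0.3152]
tool_rot: [[-0.868, -0.002, 0.497], [-0.497, 0.0, -0.868], [0.001, -1.0, -0.001]]
ft_force: [-0.5, 0.4, -0.5]
grip_width: 0.0174
time_s: 8.9
position: [0.5216, 0.2297, 0.3157]
tool_rot: [[-0.868, -0.001, 0.496], [-0.496, -0.001, -0.868], [0.001, -1.0, 0.0]]
ft_force: [0.3, 0.3, -0.5]
grip_width: 0.0171
```

```bash
python3 -m pendant '[[[0,0,-0.6],0,0],[[0,0,-0.6],0,0],[[0,0,-0.4],0,0],[[0,0,-0.1],0,0],[[0,0,0],0,0],[[0,0,0],0,0],[[0,0,0],0,0]]'
python3 tilt.py w9
python3 - <<'E'
from h import *
s=env.observe();p=s['position'];o=[]
for n,f in(('side','s9'),('scene','c9'),('wrist','w9b')):
    im,d,s=shot(n,f);K,R,c=cam(n,s);q=K@(R.T@(p+[0,0,-.115]-c));u,v=(q[:2]/q[2]).astype(int);print(n,u,v)
    v=min(max(v,34),384-34)
    o.append(cv2.resize(im[v-34:v+34,u-33:u+33,::-1],(264,272),interpolation=cv2.INTER_CUBIC))
cv2.imwrite('pics/cc9.png',np.hstack(o))
E
```

```text
time_s: 9.48
position: [0.5221, 0.2304, 0.266]
tool_rot: [[-0.868, 0.002, 0.496], [-0.496, 0.0, -0.868], [-0.002, -1.0, 0.001]]
ft_force: [-0.4, -0.0, -2.3]
grip_width: 0.017
[0.5221 0.2304 0.266 ] [-0.44 -0.05 -2.26] [-0.044  0.021  0.011] 0.017
1278 tilt along head deg 0.4906127047487433 across -0.4945377714794561 top above TCP 0.025231025427013963
side 213 119
scene 349 220
wrist 254 194
```

View pics/cc9.png

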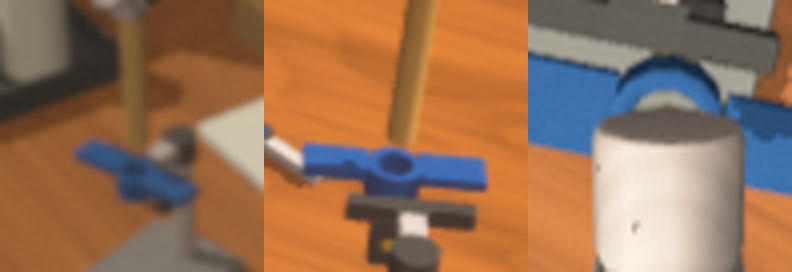

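View pics/w9b.png

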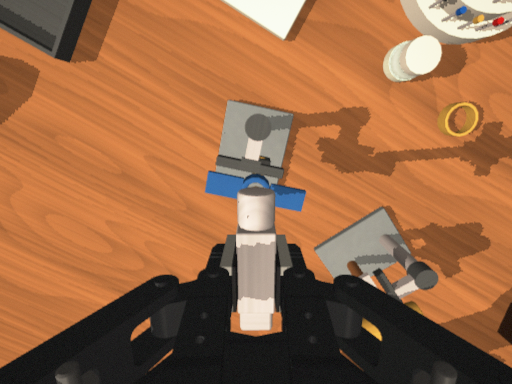

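The ring is visible just behind the butt. I'll measure the lateral offsets of handle against ring inside the same views, so that calibration errors cancel.

Run:
```python
from h import *
p=env.observe()['position'];o=[]
for n,f in(('side','s9'),('scene','c9')):
    z=np.load(f'pics/{f}.npz');im=z['im'];K,R,c=cam(n)
    P=cloud(n,z['d'].astype(float));q=P-p
    m=(np.hypot(q[...,0],q[...,1])<.03)&(q[...,2]>-.112)&(q[...,2]<-.02)&(z['d']>0)
    vs,us=[],[]
    for v in range(384):
        u=np.where(m[v])[0]
        if len(u)>=3: vs.append(v);us.append((u[0]+u[-1])/2)
    k=np.polyfit(vs,us,1);vb=max(vs);ub=np.polyval(k,vb)
    rt=R[:,0]
    c_,r_=ray(n,ub,vb);dist=(R.T@(p+[-.002,.001,-.115]-c))[2];X=c_+r_*dist
    print(n,'handle rows',vs[0],vb,'u',ub.round(1),k[0].round(3),'lat',(X@rt).round(4),X.round(4))
    w=im.astype(int);bl=((w[...,2]>w[...,0]*1.4)&(w[...,2]>60)).astype(np.uint8)
    g=onz  
    for uv in ([(348.5,226.0)] if n=='scene' else [(213.5,127)]):
        Y=onz(n,*uv,.13);print('ring guess',Y.round(4),(Y@rt).round(4),'scale m/px',((onz(n,uv[0]+1,uv[1],.13)-Y)@rt).round(5))
    u0,v0=int(ub),vb+6
    cr=cv2.resize(im[v0-20:v0+20,u0-25:u0+25,::-1],(400,320),interpolation=cv2.INTER_CUBIC)
    for i in range(0,400,40): cv2.line(cr,(i,0),(i,6),(255,255,255),1)
    print('crop origin',u0-25,v0-20); o.append(cr)
cv2.imwrite('pics/cc9b.png',np.hstack(o))
```

```text
side handle rows 92 120 u 213.7 0.05 lat 0.2985 [0.521  0.2302 0.1499]
ring guess [0.5166 0.2258 0.13  ] 0.2973 scale m/px 0.00287
crop origin 188 106
scene handle rows 187 221 u 349.6 -0.158 lat -0.0106 [0.5218 0.2302 0.1487]
ring guess [0.5164 0.2286 0.13  ] -0.01 scale m/px 0.00223
crop origin 324 207
```

View pics/cc9b.png

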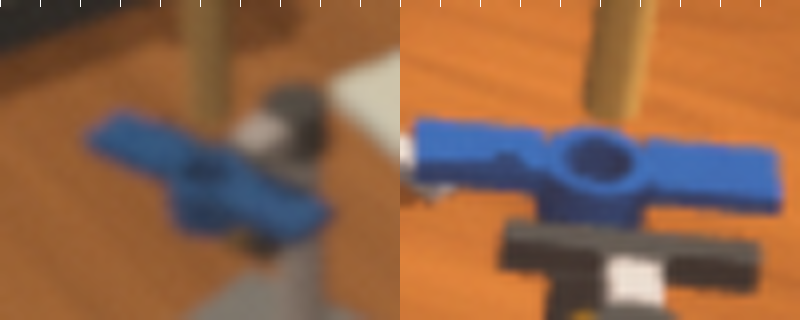

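```bash
python3 -m pendant '[[[-0.1,-0.05,0],0,0],[[0,0,-0.2],0,0],[[0,0,-0.2],0,0],[[0,0,-0.1],0,0],[[0,0,0],0,0],[[0,0,0],0,0]]'
python3 -m pendant '[[[0,0,-0.08],0,0],[[0,0,-0.06],0,0],[[0,0,0],0,0],[[0,0,0],0,0]]'
```

```text
time_s: 10.18
position: [0.5187, 0.2292, 0.2496]
tool_rot: [[-0.868, -0.001, 0.497], [-0.497, -0.0, -0.868], [0.001, -1.0, -0.0]]
ft_force: [0.1, 0.2, -1.2]
grip_width: 0.0171
time_s: 10.52
position: [0.5187, 0.2292, 0.2456]
tool_rot: [[-0.868, -0.0, 0.497], [-0.497, -0.0, -0.868], [0.0, -1.0, -0.0]]
ft_force: [-0.5, 0.0, -1.2]
grip_width: 0.0175
```

```bash
python3 -m pendant '[[[0,0,-0.06],0,0],[[0,0,-0.05],0,0],[[0,0,0],0,0],[[0,0,0],0,0]]'
python3 - <<'E'
from h import *
o=[]
for n,f,u,v in(('side','s10',213,125),('scene','c10',349,224)):
    im,d,s=shot(n,f);o.append(cv2.resize(im[v-20:v+20,u-25:u+25,::-1],(400,320),interpolation=cv2.INTER_CUBIC))
print(s['ft_force'],s['wrist_torque'],s['position'])
cv2.imwrite('pics/cc10.png',np.hstack(o))
E
```

```text
time_s: 10.85
position: [0.5186, 0.2292, 0.2423]
tool_rot: [[-0.868, -0.0, 0.497], [-0.497, -0.0, -0.868], [0.0, -1.0, -0.0]]
ft_force: [1.0, -0.6, -0.3]
grip_width: 0.0168
[-0.07975518 -1.08473406 -2.02905056] [ 0.00061223  0.01523325 -0.00015507] [0.5187227  0.22919927 0.24243614]
```

View pics/cc10.png

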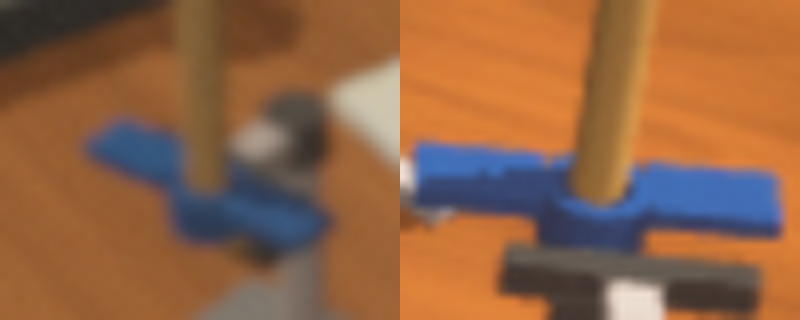

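The handle is entering the ring in both views with no force. I'll continue down gradually.

```bash
python3 -m pendant '[[[0,0,-0.06],0,0],[[0,0,-0.05],0,0],[[0,0,0],0,0]]'
python3 -m pendant '[[[0,0,-0.06],0,0],[[0,0,-0.06],0,0],[[0,0,0],0,0]]'
```

```text
time_s: 11.2
position: [0.5186, 0.2292, 0.2387]
tool_rot: [[-0.868, -0.001, 0.497], [-0.497, -0.0, -0.868], [0.001, -1.0, -0.0]]
ft_force: [0.0, -0.3, -0.8]
grip_width: 0.0171
time_s: 11.45
position: [0.5186, 0.2292, 0.2351]
tool_rot: [[-0.868, -0.001, 0.497], [-0.497, -0.0, -0.868], [0.001, -1.0, -0.0]]
ft_force: [0.4, 0.2, -1.0]
grip_width: 0.017
```

```bash
python3 -m pendant '[[[0,0,-0.08],0,0],[[0,0,-0.08],0,0],[[0,0,-0.08],0,0],[[0,0,0],0,0]]'
python3 -m pendant '[[[0,0,-0.08],0,0],[[0,0,-0.08],0,0],[[0,0,0],0,0]]'
python3 -m pendant '[[[0,0,-0.08],0,0],[[0,0,-0.08],0,0],[[0,0,0],0,0]]'
```

```text
time_s: 11.78
position: [0.5185, 0.2291, 0.2277]
tool_rot: [[-0.868, -0.001, 0.497], [-0.497, -0.0, -0.868], [0.001, -1.0, -0.0]]
ft_force: [-0.0, 0.3, -2.1]
grip_width: 0.0171
time_s: 12.03
position: [0.5185, 0.2292, 0.223]
tool_rot: [[-0.868, -0.001, 0.497], [-0.497, -0.0, -0.868], [0.001, -1.0, -0.0]]
ft_force: [0.1, 0.5, -0.4]
grip_width: 0.017
time_s: 12.28
position: [0.5185, 0.2292, 0.2182]
tool_rot: [[-0.868, -0.001, 0.497], [-0.497, -0.0, -0.868], [0.001, -1.0, -0.0]]
ft_force: [0.6, -0.0, -1.7]
grip_width: 0.017
```

```bash
python3 -m pendant '[[[0,0,-0.06],0,0],[[0,0,-0.06],0,0],[[0,0,0],0,0]]'
python3 -m pendant '[[[0,0,-0.06],0,0],[[0,0,-0.06],0,0],[[0,0,0],0,0]]'
python3 -m pendant '[[[0,0,-0.06],0,0],[[0,0,-0.06],0,0],[[0,0,0],0,0]]'
```

```text
time_s: 12.53
position: [0.5186, 0.2292, 0.2149]
tool_rot: [[-0.868, -0.0, 0.497], [-0.497, -0.0, -0.868], [0.0, -1.0, -0.0]]
ft_force: [-0.7, -0.5, -1.3]
grip_width: 0.0166
time_s: 12.78
position: [0.5183, 0.2291, 0.2112]
tool_rot: [[-0.868, -0.001, 0.497], [-0.497, -0.0, -0.868], [0.001, -1.0, -0.0]]
ft_force: [-2.4, -0.6, 0.6]
grip_width: 0.0169
time_s: 13.03
position: [0.5183, 0.2291, 0.2076]
tool_rot: [[-0.868, -0.001, 0.497], [-0.497, -0.0, -0.868], [0.001, -1.0, -0.0]]
ft_force: [-2.3, -2.3, 1.6]
grip_width: 0.0173
```

Now against the clip, with small forces. I'll continue.

```bash
for i in 1 ; do python3 -m pendant '[[[0,0,-0.08],0,0],[[0,0,-0.08],0,0],[[0,0,-0.08],0,0],[[0,0,0],0,0]]'; done
python3 -m pendant '[[[0,0,-0.08],0,0],[[0,0,-0.08],0,0],[[0,0,-0.08],0,0],[[0,0,0],0,0]]'
python3 -m pendant '[[[0,0,-0.08],0,0],[[0,0,-0.08],0,0],[[0,0,-0.08],0,0],[[0,0,0],0,0]]'
python3 tilt.py w11
```

```text
time_s: 13.37
position: [0.5184, 0.2291, 0.2]
tool_rot: [[-0.868, -0.001, 0.497], [-0.497, -0.0, -0.868], [0.001, -1.0, -0.0]]
ft_force: [-2.4, -1.4, 1.6]
grip_width: 0.017
time_s: 13.7
position: [0.5184, 0.2291, 0.1928]
tool_rot: [[-0.868, -0.001, 0.497], [-0.497, -0.0, -0.868], [0.001, -1.0, -0.0]]
ft_force: [-3.9, -1.4, -0.1]
grip_width: 0.0172
time_s: 14.03
position: [0.5184, 0.2291, 0.1857]
tool_rot: [[-0.868, -0.001, 0.497], [-0.497, -0.0, -0.868], [0.001, -1.0, -0.0]]
ft_force: [-5.1, -1.2, 0.8]
grip_width: 0.0172
[0.5184 0.2291 0.1857] [-5.12 -1.15  0.78] [-0.382  1.168  0.017] 0.0172
1237 tilt along head deg -0.6750605704250643 across -0.5269722976133696 top above TCP 0.02529292031282366
```

```bash
python3 -m pendant '[[[0,0,-0.1],0,0],[[0,0,-0.1],0,0],[[0,0,-0.1],0,0],[[0,0,-0.1],0,0],[[0,0,0],0,0]]'
python3 -m pendant '[[[0,0,-0.1],0,0],[[0,0,-0.1],0,0],[[0,0,-0.1],0,0],[[0,0,-0.1],0,0],[[0,0,0],0,0]]'
python3 -m pendant '[[[0,0,-0.1],0,0],[[0,0,-0.1],0,0],[[0,0,-0.1],0,0],[[0,0,-0.1],0,0],[[0,0,0],0,0]]'
```

```text
time_s: 14.5
position: [0.5184, 0.2291, 0.1737]
tool_rot: [[-0.868, -0.001, 0.497], [-0.497, -0.0, -0.868], [0.001, -1.0, -0.0]]
ft_force: [-5.1, -2.2, 0.4]
grip_width: 0.017
time_s: 14.92
position: [0.5183, 0.2291, 0.1617]
tool_rot: [[-0.868, -0.001, 0.497], [-0.497, -0.0, -0.868], [0.001, -1.0, -0.0]]
ft_force: [-6.3, -2.2, 0.5]
grip_width: 0.0168
time_s: 15.33
position: [0.5184, 0.2291, 0.1497]
tool_rot: [[-0.868, -0.001, 0.497], [-0.497, -0.0, -0.868], [0.001, -1.0, -0.0]]
ft_force: [-5.0, -1.2, 0.5]
grip_width: 0.0171
```

```bash
python3 -m pendant '[[[-0.02,0,-0.1],0,0],[[0,0,-0.1],0,0],[[0,0,-0.1],0,0],[[0,0,0],0,0],[[0,0,0],0,0]]'
python3 tilt.py w12
python3 -m pendant '[[[0,0,-0.05],0,0],[[0,0,-0.05],0,0],[[0,0,0],0,0],[[0,0,0],0,0]]'
python3 tilt.py w13
```

```text
time_s: 15.75
position: [0.5178, 0.2292, 0.1408]
tool_rot: [[-0.868, -0.001, 0.497], [-0.497, -0.0, -0.868], [0.001, -1.0, -0.0]]
ft_force: [-5.1, -2.5, -0.3]
grip_width: 0.0172
[0.5178 0.2292 0.1408] [-5.06 -2.52 -0.27] [-0.383  1.089  0.05 ] 0.0172
1277 tilt along head deg -0.2786473607243318 across 0.05562071425482117 top above TCP 0.02527619300616703
time_s: 16.13
position: [0.518, 0.2292, 0.1381]
tool_rot: [[-0.868, -0.0, 0.497], [-0.497, -0.0, -0.868], [0.0, -1.0, -0.0]]
ft_force: [-5.5, -1.6, 1.5]
grip_width: 0.0167
[0.518  0.2292 0.1381] [-5.52 -1.61  1.54] [-0.343  1.126  0.006] 0.0167
1274 tilt along head deg -0.3362817833829297 across -0.0950952966861762 top above TCP 0.025307691559500016
```

```bash
python3 -m pendant '[[[0,0,-0.04],0,0],[[0,0,0],0,0],[[0,0,0],0,0]]'
python3 -m pendant '[[[0,0,-0.04],0,0],[[0,0,0],0,0],[[0,0,0],0,0]]'
```

```text
time_s: 16.43
position: [0.518, 0.2292, 0.137]
tool_rot: [[-0.868, -0.0, 0.497], [-0.497, -0.0, -0.868], [0.0, -1.0, -0.0]]
ft_force: [-4.5, -0.3, 1.8]
grip_width: 0.0166
time_s: 16.68
position: [0.5181, 0.2292, 0.1361]
tool_rot: [[-0.868, 0.0, 0.497], [-0.497, 0.0, -0.868], [-0.0, -1.0, 0.0]]
ft_force: [-5.9, -2.4, 3.9]
grip_width: 0.0175
```

```bash
python3 -m pendant '[[[0,0,-0.04],0,0],[[0,0,0],0,0],[[0,0,0],0,0]]'
python3 -m pendant '[[[0,0,-0.03],0,0],[[0,0,0],0,0],[[0,0,0],0,0]]'
python3 tilt.py w14
```

```text
time_s: 16.93
position: [0.5181, 0.2292, 0.1353]
tool_rot: [[-0.868, 0.001, 0.497], [-0.497, 0.0, -0.868], [-0.001, -1.0, 0.0]]
ft_force: [-7.3, -3.2, 7.1]
grip_width: 0.0171
time_s: 17.18
position: [0.5181, 0.2292, 0.1347]
tool_rot: [[-0.868, 0.001, 0.497], [-0.497, 0.0, -0.868], [-0.001, -1.0, 0.0]]
ft_force: [-7.2, -3.3, 9.8]
grip_width: 0.017
[0.5181 0.2292 0.1347] [-7.22 -3.33  9.82] [-0.475  1.473 -0.003] 0.017
1278 tilt along head deg 0.03666169075076746 across -0.3884388463485677 top above TCP 0.025303852201975972
```

The force climbs at about 4 N/mm at 9.8 N, so the shoulder is on the ring and pressing the bar spring. I'll ease back a little, then release.

```bash
python3 -m pendant '[[[0,0,0.05],0,0],[[0,0,0],0,0],[[0,0,0],0,0]]'
python3 -m pendant '[[[0,0,0],0,0.3],[[0,0,0],0,0.35],[[0,0,0],0,0.6],[[0,0,0],0,0.7],[[0,0,0],0,0.7],[[0,0,0],0,0.7],[[0,0,0],0,0.7],[[0,0,0],0,0.7]]' 20
python3 tilt.py w15
```

```text
time_s: 17.48
position: [0.5181, 0.2292, 0.1357]
tool_rot: [[-0.868, 0.001, 0.497], [-0.497, 0.0, -0.868], [-0.001, -1.0, 0.0]]
ft_force: [-6.5, -2.4, 5.7]
grip_width: 0.0169
time_s: 18.15
position: [0.5182, 0.2292, 0.1353]
tool_rot: [[-0.868, 0.0, 0.497], [-0.497, 0.0, -0.868], [-0.0, -1.0, 0.0]]
ft_force: [-0.1, -0.8, -0.4]
grip_width: 0.06
[0.5182 0.2292 0.1353] [-0.12 -0.79 -0.38] [-0.056 -0.023 -0.008] 0.06
1294 tilt along head deg -1.8133166296623617 across -0.14986677133393742 top above TCP 0.027667644638400622
```

View pics/w15.png

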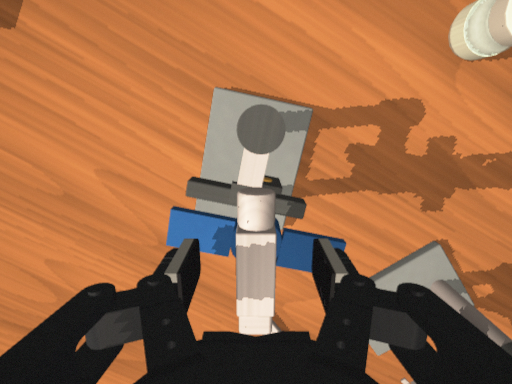

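The hammer is released. Its head top is at about 0.163 m, so the shoulder is at about 0.130 m, with a lean of about 2°. I'll retreat straight up and check.

```bash
python3 -m pendant '[[[0,0,0.3],0,0.8],[[0,0,0.6],0,1],[[0,0,0.8],0,1],[[0,0,0.8],0,1],[[0,0,0.8],0,1],[[0,0,0.8],0,1],[[0,0,0],0,1],[[0,0,0],0,1],[[0,0,0],0,1]]'
python3 - <<'E'
from h import *
o=[]
for n,f,u,v in(('side','s16',213,125),('scene','c16',349,232)):
    im,d,s=shot(n,f);o.append(cv2.resize(im[v-30:v+30,u-38:u+38,::-1],(400,320),interpolation=cv2.INTER_CUBIC))
cv2.imwrite('pics/cc16.png',np.hstack(o))
im,d,s=shot('wrist','w16');P=cloud('wrist',d.astype(float),s);q=P-s['position']
X=P[(np.hypot(q[...,0],q[...,1])<.06)&(P[...,2]>.145)&(P[...,2]<.175)]
r=cv2.minAreaRect(X[:,:2].astype(np.float32));print(len(X),r,X[:,2].max())
a=-s['tool_rot'][:,0];c=np.array([.518,.229]);t=(X[:,:2]-c)@a[:2]
X=X[(abs(t)<.016)&(X[:,2]>.158)];A=np.c_[X[:,:2]-c,np.ones(len(X))];k=np.linalg.lstsq(A,X[:,2],rcond=None)[0];print('tilt',np.degrees(k[:2]),'top z',k[2])
w=im.astype(int);bl=(w[...,2]>w[...,0]*1.5)&(w[...,2]>70)&(abs(P[...,2]-.13)<.008)&(np.hypot(q[...,0],q[...,1])<.08);Y=P[bl];print('bar z',np.median(Y[:,2]),cv2.minAreaRect(Y[:,:2].astype(np.float32)))
E
```

```text
time_s: 18.95
position: [0.5178, 0.2291, 0.2579]
tool_rot: [[-0.868, -0.001, 0.497], [-0.497, -0.0, -0.868], [0.001, -1.0, -0.0]]
ft_force: [-1.0, 0.4, -0.1]
grip_width: 0.0854
1630 ((0.5209203958511353, 0.22963380813598633), (0.07401832193136215, 0.01759995147585869), 29.49370574951172) 0.16526351853061733
tilt [-2.05954999 -0.32055814] top z 0.1628604497525363
bar z 0.12842455991012197 ((0.5205202698707581, 0.22914808988571167), (0.022454651072621346, 0.0990673080086708), 18.225252151489258)
```

View pics/cc16.png

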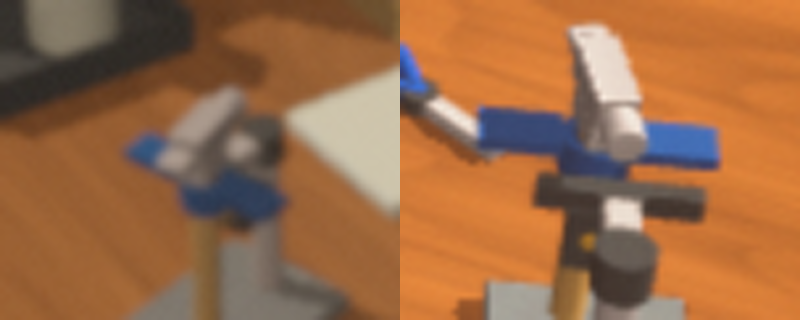

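View pics/w16.png

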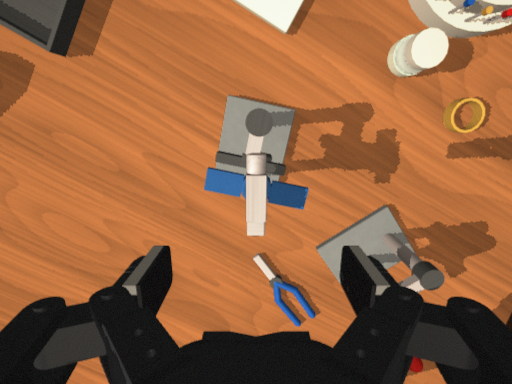

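The head top is 34.4 mm above the bar (34 mm nominal), so the shoulder is seated. The lean is about 2.1°, it is centred over the bar, and the gripper is clear. Handing in.

```bash
python3 -c "
from rig import env
s=env.observe();print(s['time_s'],s['grip_width']);print(env.close_job())"
```

```text
19.1 0.0853975604150652
the job is handed in; nothing more can be done
None
```

The hammer is in the blue ring, released, and the job was handed in at 19.1 s. The hand-in gives no verdict, so what follows are my own checks.

**What I did**
- I gripped the hammer by the head's flats and straightened its lean in the block's hole with a light grip.
- I lifted it out, carried it over the mallet and fed the handle down through the ring, which I had located in the wrist, scene and side views.
- I pressed it past the clip until the force climbed at about 4 N/mm, which is the bar spring. The highest readings were 9.8 N downward and about 8 N sideways.
- I eased back 1.5 mm, let go and backed straight up.

**Last checks**
- **Seating:** the head top measured 34.4 mm above the bar, against 34 mm nominal, so the shoulder sits on the ring to within about 0.5 mm.
- **Position:** the head's centre was within about 1 mm of the bar's centre.
- **Upright:** it leans about 2.1°, mostly along the head and toward the post. It read nearly 0° while gripped, so it tipped slightly on release, but this is within the 5° limit.
- **Clear of the robot:** the gripper was fully open and about 9 cm above the head, with wrist force near zero.

**Disagreement:** the views differed by 1–4 mm on the ring's position before insertion. I used a middle value, and the handle entered without contact force.

I did not measure the other objects' positions afterwards, but nothing in the moves or the last pictures suggests I touched them.

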